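# Find the worn hold-down clamp and flag it

## Task

One of the three hold-down clamps on the gluing jigs has a worn pivot. Feel for it by rocking the red-knobbed handles sideways, back and forth, and then reject that clamp by tipping the orange flag at the foot of its jig over to its other side, from left to right as seen from the robot. Leave the flags of the sound clamps as they are, and do not disturb the other things on the bench.

Things in the scene. Friction and masses are not known exactly. Their poses are not given: they have to be found in the camera images.
- jig_a: One of three like-looking clamp jigs, in any order; the letter says nothing of its condition. Plywood base 220 x 140 x 18 mm, fixed. Origin on the bench below its middle line; x level, away from the robot, y to its left as seen from the robot, z up. A dark 10 mm guard bar, 120 mm long along y, runs at x = -25, z = 241 mm: reach the knob under it from the robot's side, with the tool leaning like the handle.
- knob_a (a point): Centre of the red ball knob (36 mm diameter) on jig_a's clamp handle, a 12 mm steel rod leaning 30 deg from vertical towards the robot. The centre is 110 mm from the pivot, about 166 mm above the bench, at x = -50 mm of the jig. Axes: z along the handle, outwards; y to the jig's left (the handle rocks along y); x away from the robot and up.
- handle_a (a joint): Sideways angle of jig_a's handle (rad): 0 middle, positive = knob to the left. Slight friction (about 0.5 N at the knob); stays where left. Sound clamps stop hard within 0.025 rad (3 mm at the knob), the worn one swings 0.17 rad (19 mm at the knob) to either side. All start within 0.02 rad of the middle.
- disc_a (a point): Centre of the orange disc (32 mm diameter, 8 mm thick, faces front and back) of jig_a's reject flag, an 80 x 20 mm paddle pivoted at x = -125, z = 26 mm of the jig, disc centre 65 mm from the pivot. Unset it leans 18 deg left (disc 20 mm left of the pivot, 88 mm above the bench); pushed right past upright it drops by itself to 74 deg right. x: level, away from the robot; z: along the paddle.
- flag_a (a joint): Angle of jig_a's reject flag (rad): 0 unset, leaning left; 0.31 upright; 1.60 set, lying over to the right. Moves at under 1 N.
- jig_b: One of three like-looking clamp jigs, in any order; the letter says nothing of its condition. Plywood base 220 x 140 x 18 mm, fixed. Origin on the bench below its middle line; x level, away from the robot, y to its left as seen from the robot, z up. A dark 10 mm guard bar, 120 mm long along y, runs at x = -25, z = 241 mm: reach the knob under it from the robot's side, with the tool leaning like the handle.
- knob_b (a point): Centre of the red ball knob (36 mm diameter) on jig_b's clamp handle, a 12 mm steel rod leaning 30 deg from vertical towards the robot. The centre is 110 mm from the pivot, about 166 mm above the bench, at x = -50 mm of the jig. Axes: z along the handle, outwards; y to the jig's left (the handle rocks along y); x away from the robot and up.
- handle_b (a joint): Sideways angle of jig_b's handle (rad): 0 middle, positive = knob to the left. Slight friction (about 0.5 N at the knob); stays where left. Sound clamps stop hard within 0.025 rad (3 mm at the knob), the worn one swings 0.17 rad (19 mm at the knob) to either side. All start within 0.02 rad of the middle.
- disc_b (a point): Centre of the orange disc (32 mm diameter, 8 mm thick, faces front and back) of jig_b's reject flag, an 80 x 20 mm paddle pivoted at x = -125, z = 26 mm of the jig, disc centre 65 mm from the pivot. Unset it leans 18 deg left (disc 20 mm left of the pivot, 88 mm above the bench); pushed right past upright it drops by itself to 74 deg right. x: level, away from the robot; z: along the paddle.
- flag_b (a joint): Angle of jig_b's reject flag (rad): 0 unset, leaning left; 0.31 upright; 1.60 set, lying over to the right. Moves at under 1 N.
- jig_c: One of three like-looking clamp jigs, in any order; the letter says nothing of its condition. Plywood base 220 x 140 x 18 mm, fixed. Origin on the bench below its middle line; x level, away from the robot, y to its left as seen from the robot, z up. A dark 10 mm guard bar, 120 mm long along y, runs at x = -25, z = 241 mm: reach the knob under it from the robot's side, with the tool leaning like the handle.
- knob_c (a point): Centre of the red ball knob (36 mm diameter) on jig_c's clamp handle, a 12 mm steel rod leaning 30 deg from vertical towards the robot. The centre is 110 mm from the pivot, about 166 mm above the bench, at x = -50 mm of the jig. Axes: z along the handle, outwards; y to the jig's left (the handle rocks along y); x away from the robot and up.
- handle_c (a joint): Sideways angle of jig_c's handle (rad): 0 middle, positive = knob to the left. Slight friction (about 0.5 N at the knob); stays where left. Sound clamps stop hard within 0.025 rad (3 mm at the knob), the worn one swings 0.17 rad (19 mm at the knob) to either side. All start within 0.02 rad of the middle.
- disc_c (a point): Centre of the orange disc (32 mm diameter, 8 mm thick, faces front and back) of jig_c's reject flag, an 80 x 20 mm paddle pivoted at x = -125, z = 26 mm of the jig, disc centre 65 mm from the pivot. Unset it leans 18 deg left (disc 20 mm left of the pivot, 88 mm above the bench); pushed right past upright it drops by itself to 74 deg right. x: level, away from the robot; z: along the paddle.
- flag_c (a joint): Angle of jig_c's reject flag (rad): 0 unset, leaning left; 0.31 upright; 1.60 set, lying over to the right. Moves at under 1 N.
- glue: Yellow glue bottle, 170 mm tall, 60 mm diameter, red cap; origin under its base. Bystander.
- tub: White tub with blue band, 85 mm tall, 84 mm diameter; origin under its base. Bystander.
- mallet: Wooden mallet lying flat, about 260 mm long, head 120 x 65 x 60 mm at its +x end; origin on the bench under the middle of its length. Bystander.

How it is judged:
By the outcome, as a careful person would: the job done as asked, in the order asked, and still so for the second after the job is handed in, with the robot touching nothing.
It also fails if it takes over 64 s, if anything falls off the work surface, if the arm or the gripper's body presses on something with over 40 N, if the wrist force passes 120 N, or if a joint passes its speed limit or range.

## Robot

A 6-joint arm with a two-finger parallel gripper is mounted at the origin on the work surface. World frame = base frame: x ahead of the robot, y to its left, z up, the work surface at z = 0. Lengths are in m, angles in degrees, forces in N, time in s.
With the tool pointing down it reaches from about 0.25 to 0.725 m from the base axis. Payload 9.7 kg.
Tool frame: the origin (TCP) lies between the finger pads; the fingertips stand 11 mm ahead of it and the grasp point (between the pads) lies 8 mm behind it; y points along the fingers, x is the direction in which the jaws open and shut, and the axes are right-handed (so a half turn about y gives the same grasp; the last joint's range is limited). The gripper opens to 85 mm and grips with 20 to 120 N. Pads are 22 mm wide; open, the fingers measure 114 mm over their backs; the gripper's body (76 mm by 85 mm) begins 54 mm behind the grasp point. The pads swing forward as they close: fully open they stand 13 mm farther back than shut.
Start: joints at [71.104, 4.979, 10.078, 95.1, 0, 90], TCP at [0.178, 0.52, 0.242] pointing down, gripper open.
Joint ranges: [-179.16, 179.16], [-48.56, 103.87], [-65.8, 70.77], [-126.05, 130.52], [-82.76, 87.17], [-180, 180]. Speed limits (degrees/s): [127.2, 127.2, 147.25, 180, 180, 180].

## Interface

Orientations are given as [roll, pitch, yaw] about the fixed x, y, z axes, in that order (R = Rz(yaw) Ry(pitch) Rx(roll)).
In Python, from workcell import bot, vision gives the robot as it stands. The module is installed in compiled form; this text tells all that it offers.
- The arm moves only by the shell command python3 -m crank 'ROWS' [OPENING] [FORCE]. ROWS is text: rows parted by semicolons, each of 6 numbers parted by spaces: the shift along the tool's x, y, z in m, then the turn, a rotation vector about the tool's x, y, z in rad. A call has 1 to 8 rows; each row is the pose to reach, as a shift and turn from the pose commanded when the call began, along the tool's axes at that moment; what a row does not reach only later rows make up. A row lasts 1/10 s, in which the tool goes at most 50 mm and 8.59 degrees, less where a joint would pass 70% of its speed; a pose out of reach is approached as far as the arm can. A call with a gripper value outside its range is refused whole. OPENING is the gripper's target within -1 to 1 (shut at 1, half-way at 0, fully open at -1), set as the call begins (- or left out, the last holds). The fingers move at their own pace and stop on an object; FORCE is the grip in N (left out, the last holds). Time passes only in rows, so rows that repeat a pose let the fingers close. It gives the time, the measured TCP pose, the force and the opening at its end, in the units of the state.
- bot.get_obs(): the state, without advancing time (a new reading comes with each control period).
- vision.camera(name): name is "side" or "top" or "wrist"; returns the picture (420x560x3 uint8, red, green, blue); there is no depth.
- vision.get_calibration(name): a dict with "fx", "fy", "cx", "cy" (pixels), "rvec" (rotation vector, rad) and "tvec" (3), from world to camera coordinates, as OpenCV has them. Camera axes: x right, y down, z forward; pixel columns grow to the right and rows downward; lengths in m; the calibration is good to about 2 mm. A picture is of the moment at which its call begins: read the wrist's pose just before it. get_calibration takes no time and is no camera call; for the wrist camera it gives the pose at the moment of the call.
- bot.job_done(): hands the job in, once; it reports no verdict.
The state is a dict: "time": time; "q": joint angles; "qd": joint speeds; "joint_efforts": joint torques, N m; "ee_pos": TCP position; "tcp_rot": TCP orientation; "wrist_force": force on the tool from outside, world axes, zero at the start; "torque": the same for the moment, N m; "opening": finger opening in m.
Only numpy, scipy, OpenCV 4.12 (cv2) and the standard library are available. Lean on these libraries where they do the work, as an engineer would, in place of code of your own. Each camera call takes 0.05 s, during which the arm holds its last target. There are 200 camera calls.

## Working session

There is one attempt and no reset: what is moved stays moved. The work goes in short steps, Python scripts to look and compute and a shell command to move; the robot and the scene stay as the last step left them, time stands still between calls to the robot, and variables do not carry over. Pictures are saved under pics/ and viewed, about 8 in all and at most 12, crops included, and the job is handed in when it is done.

```bash
mkdir -p pics
python3 - <<'E'
from workcell import bot, vision
import cv2,numpy as np
o=bot.get_obs(); print(o)
for n in("side","top"):
    im=vision.camera(n); cv2.imwrite(f"pics/{n}0.png",im[:,:,::-1]); print(n,vision.get_calibration(n))
E
```

```text
{'time': 0.0, 'q': array([7.11044202e+01, 5.00878685e+00, 1.00342542e+01, 9.51013824e+01,
       5.10904236e-04, 9.00000702e+01]), 'qd': array([ 0.00267625,  0.0896273 ,  0.11420712,  0.0641376 ,  0.08853679,
       -0.01583031]), 'joint_efforts': array([ 9.10553317e-04, -5.20390821e+01,  4.64800715e+01,  1.62268127e-02,
       -2.44729936e-04,  4.23541053e-06]), 'ee_pos': array([0.17803681, 0.52014144, 0.24160348]), 'tcp_rot': array([-8.99994892e+01,  7.59151186e-02,  7.11043500e+01]), 'wrist_force': array([-0.4584541 , -0.07305359,  0.10103303]), 'torque': array([-0.04320684,  0.00018113, -0.00359444]), 'opening': 0.085625476200798}
side {'fx': 436.8796342239147, 'fy': 436.8796342239147, 'cx': 278.3418613324274, 'cy': 196.23720833274677, 'rvec': array([ 2.47613413, -0.20619245,  0.08615177]), 'tvec': array([-0.60512667,  0.12107806,  1.21881253])}
top {'fx': 510.00958417595547, 'fy': 510.00958417595547, 'cx': 281.27383455837344, 'cy': 211.39020210654667, 'rvec': array([ 2.20567888, -2.15220475,  0.05512068]), 'tvec': array([-0.00294866,  0.64625864,  1.59901532])}
```

View pictures.

View pics/side0.png

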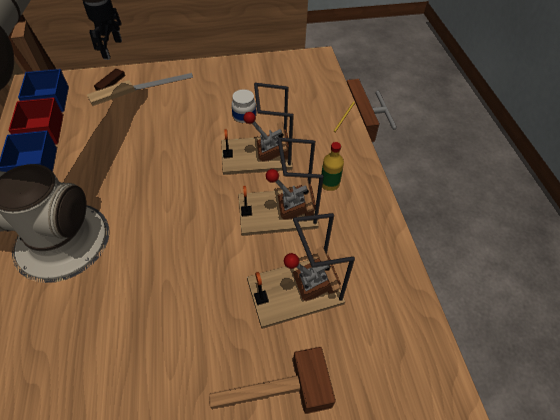

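View pics/top0.png

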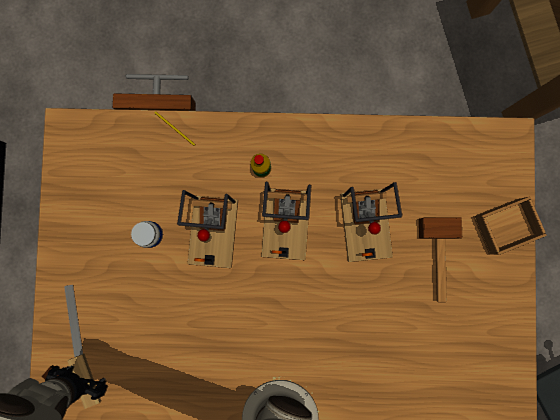

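Side view: three jigs with red knobs at (250,117), (272,175), (291,261), flags to their left. Top: knobs at (204,236), (285,227), (374,228); discs at about (199,261), (277,252), (362,255); tub at (147,234), glue at (260,165), mallet right at (440,260).

```bash
cat > h.py <<'E'
import cv2,numpy as np
from workcell import bot,vision
from scipy.spatial.transform import Rotation as Ro
def PK(c):
    K=np.array([[c['fx'],0,c['cx']],[0,c['fy'],c['cy']],[0,0,1.]]);R=cv2.Rodrigues(c['rvec'])[0]
    return K@np.c_[R,c['tvec']]
def blobs(im,h0,h1,smin,vmin,amin):
    h=cv2.cvtColor(im,cv2.COLOR_RGB2HSV).astype(int)
    H=(h[...,0]+10)%180
    m=((H>=h0+10)&(H<=h1+10)&(h[...,1]>smin)&(h[...,2]>vmin)).astype(np.uint8)
    n,_,st,ce=cv2.connectedComponentsWithStats(m,connectivity=8)
    return [(*ce[i].round(1),st[i,4],*st[i,:4]) for i in range(1,n) if st[i,4]>=amin]
def tri(p,q,A,B):
    X=cv2.triangulatePoints(A,B,np.float64(p).reshape(2,1),np.float64(q).reshape(2,1))[:,0];return X[:3]/X[3]
def plane(p,c,z):
    R=cv2.Rodrigues(c['rvec'])[0];o=-R.T@c['tvec'];d=R.T@[(p[0]-c['cx'])/c['fx'],(p[1]-c['cy'])/c['fy'],1]
    return o+d*(z-o[2])/d[2]
E
python3 - <<'E'
from h import *
for n in("side","top"):
    im=cv2.imread(f"pics/{n}0.png")[:,:,::-1]
    print(n,"red");[print(*b) for b in blobs(im,-6,3,180,60,40)]
    print("orange");[print(*b) for b in blobs(im,4,12,190,150,8)]
    h=cv2.cvtColor(im,cv2.COLOR_RGB2HSV)
im=cv2.imread("pics/top0.png")[180:280,170:410];cv2.imwrite("pics/topc.png",cv2.resize(im,None,fx=3.3,fy=3.3,interpolation=cv2.INTER_CUBIC))
E
```

```text
side red
35.5 115.3 935 9 98 48 46
249.0 116.6 88 244 112 11 10
335.7 145.3 53 331 142 10 7
271.6 174.7 117 266 169 12 12
291.0 260.3 169 284 253 15 15
orange
244.5 189.5 8 244 188 2 4
258.4 277.2 11 257 275 4 5
top red
258.5 159.2 62 254 155 9 9
283.9 226.2 103 279 221 11 12
374.1 227.6 103 369 222 11 12
203.0 234.8 104 198 230 11 11
orange
276.8 251.4 8 275 251 5 2
```

View pics/topc.png

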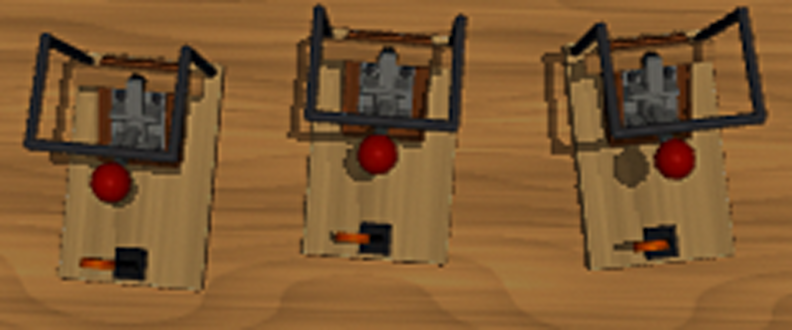

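Crop: base front corners left jig (62,277)/(198,290), middle (303,254)/(444,264), right (590,269)/(733,257); guard bars (28,147)-(178,157), (308,120)-(458,128), (612,136)-(763,120).

Run:
```python
from h import *
ct,cs=vision.get_calibration("top"),vision.get_calibration("side");A,B=PK(ct),PK(cs)
J={'L':[(62,277),(198,290),(28,147),(178,157),(203,234.8),(249,116.6)],'M':[(303,254),(444,264),(308,120),(458,128),(283.9,226.2),(271.6,174.7)],'R':[(590,269),(733,257),(612,136),(763,120),(374.1,227.6),(291,260.3)]}
for k,v in J.items():
    g=[np.array(p)/3.3+[170,180]-.35 for p in v[:4]]
    f=[plane(p,ct,z) for p,z in zip(g,(.018,.018,.241,.241))]
    K=tri(v[4],v[5],A,B)
    d=f[0]-f[1];y1=np.degrees(np.arctan2(-d[0],d[1]));e=f[2]-f[3];y2=np.degrees(np.arctan2(-e[0],e[1]))
    fm=(f[0]+f[1])/2;bm=(f[2]+f[3])/2
    print(k,"yaw",y1,y2,"front mid",fm[:2].round(3),"bar mid",bm[:2].round(3),"yaw fb",np.degrees(np.arctan2(*(bm-fm)[[1,0]])),"len",np.linalg.norm(d),np.linalg.norm(e),np.linalg.norm(bm-fm),"knob",K.round(4))
    for nm,w in(("front",y1),):
        w=np.radians((y1+y2)/2);u=np.array([np.cos(w),np.sin(w)])
        print("  origins by bar, front, knob",(bm[:2]+.025*u).round(3),(fm[:2]+.11*u).round(3),(K[:2]+.05*u).round(3))
print(plane((147,234),ct,.085),plane((258.5,159),ct,.17))
```

```text
L yaw -3.944894580863451 -2.4017979725936214 front mid [0.469 0.238] bar mid [0.587 0.229] yaw fb -4.131177234136197 len 0.1316435212662448 0.12564589537798398 0.25235050974729445 knob [0.5637 0.235  0.166 ]
  origins by bar, front, knob [0.612 0.228] [0.579 0.232] [0.614 0.232]
M yaw -2.582393251828789 -1.671724082195658 front mid [0.498 0.004] bar mid [ 0.616 -0.003] yaw fb -3.8235315444957765 len 0.1356025262417303 0.12493439831796187 0.2521443450762826 knob [0.594  0.0017 0.1655]
  origins by bar, front, knob [ 0.641 -0.004] [0.608 0.   ] [ 0.644 -0.   ]
R yaw 6.245734536580028 7.454214258421569 front mid [ 0.501 -0.271] bar mid [ 0.618 -0.256] yaw fb 7.389568028316033 len 0.13704531780989437 0.1257093037985589 0.2522854106226592 knob [ 0.5966 -0.2585  0.1639]
  origins by bar, front, knob [ 0.643 -0.253] [ 0.611 -0.258] [ 0.646 -0.253]
[0.5627732  0.42052358 0.085     ] [0.78729017 0.08037467 0.17      ]
```

```bash
cat >> h.py <<'E'
def goal(p,w,s=1,lean=30,pr=True):
    """shift and rotvec in tool axes to TCP p, leaning, jaw axis s*jig y"""
    o=bot.get_obs();R0=Ro.from_euler('xyz',o['tcp_rot'],degrees=True)
    a=np.radians(lean);x=np.array([0,s,0.]);y=np.array([np.sin(a),0,-np.cos(a)])
    R=Ro.from_euler('z',w,degrees=True)*Ro.from_matrix(np.c_[x,y,np.cross(x,y)])
    sh=R0.inv().apply(np.array(p)-o['ee_pos']);rv=(R0.inv()*R).as_rotvec()
    print('row',*sh.round(4),*rv.round(4),'| deg',np.degrees(np.linalg.norm(rv)).round(1))
KN={'L':([.5637,.235,.166],-3.5),'M':([.594,.0017,.1655],-2.5),'R':([.5966,-.2585,.165],7)}
def knob(k,back,s=1):
    p,w=KN[k];c,n=np.cos(np.radians(w)),np.sin(np.radians(w))
    goal(np.array(p)+back*np.array([-.5*c,-.5*n,.866]),w,s)
def st():
    o=bot.get_obs();print(o['time'].round(2) if hasattr(o['time'],'round') else o['time'],'q',o['q'].round(1),'p',o['ee_pos'].round(4),'r',o['tcp_rot'].round(1),'F',o['wrist_force'].round(1),o['opening'].round(4))
E
python3 - <<'E'
from h import *
knob('L',.13);knob('L',.13,-1)
c=vision.get_calibration("wrist");R=cv2.Rodrigues(c['rvec'])[0];o=bot.get_obs();R0=Ro.from_euler('xyz',o['tcp_rot'],degrees=True)
print("cam in tool",R0.inv().apply(-R.T@c['tvec']-o['ee_pos']),"axis",R0.inv().apply(R[2]))
E
```

```text
row -0.1622 -0.0367 -0.3946 -0.5206 -0.2623 -0.0715 | deg 33.6
row -0.1622 -0.0367 -0.3946 0.1025 2.7823 -0.7458 | deg 165.1
cam in tool [-0.00053945 -0.13235743  0.07361638] axis [-1.37556048e-04  9.56495803e-01 -2.91746055e-01]
```

```bash
R='-0.1622 -0.0367 -0.3946 -0.5206 -0.2623 -0.0715'; python3 -m crank '-0.016 -0.004 -0.04 -0.05 -0.026 -0.007; -0.032 -0.007 -0.079 -0.1 -0.052 -0.014; -0.049 -0.011 -0.118 -0.16 -0.079 -0.021; -0.065 -0.015 -0.158 -0.21 -0.105 -0.029; -0.081 -0.018 -0.197 -0.26 -0.131 -0.036; -0.097 -0.022 -0.237 -0.31 -0.157 -0.043; -0.114 -0.026 -0.276 -0.36 -0.184 -0.05; -0.13 -0.029 -0.316 -0.42 -0.21 -0.057' -0.1 20; python3 -c "
from h import *
st();knob('L',.13)"
```

```text
time: 0.9
ee_pos: [0.4361, 0.2937, 0.2714]
tcp_rot: [-114.4, -0.6, 83.5]
wrist_force: [0.7, 0.3, 0.0]
opening: 0.0472Traceback (most recent call last):
  File "<string>", line 3, in <module>
    st();knob('L',.13)
    ~~^^
  File "h.py", line 30, in st
    o=bot.get_obs();print(o['time'].round(2) if hasattr(o['time'],'round') else o['time'],'q',o['q'].round(1),'p',o['ee_pos'].round(4),'r',o['tcp_rot'].round(1),'F',o['wrist_force'].round(1),o['opening'].round(4))
                                                                                                                                                                                               ^^^^^^^^^^^^^^^^^^
AttributeError: 'float' object has no attribute 'round'
```

```bash
sed -i "s/,o\['opening'\].round(4))/,round(float(o['opening']),4))/" h.py; python3 -c "
from h import *
st();knob('L',.13)"
```

```text
0.9 q [ 43.2 -15.1  -8.7  79.6 -17.9  47.1] p [0.4361 0.2937 0.2714] r [-114.4   -0.6   83.5] F [0.7 0.3 0. ] 0.0472
row -0.0472 0.0213 -0.0656 -0.0983 -0.0512 -0.0142 | deg 6.4
```

```bash
python3 -m crank '-0.0236 0.0107 -0.0328 -0.05 -0.026 -0.007; -0.0472 0.0213 -0.0656 -0.0983 -0.0512 -0.0142; -0.0472 0.0213 -0.0656 -0.0983 -0.0512 -0.0142; -0.0472 0.0213 -0.0656 -0.0983 -0.0512 -0.0142'; python3 -c "
from h import *
st();knob('L',.13);c=vision.get_calibration('wrist')
im=vision.camera('wrist');cv2.imwrite('pics/w1.png',im[:,:,::-1])
print(blobs(im,-6,3,180,60,200)); print((PK(c)@[*KN['L'][0],1]))"
```

```text
time: 1.3
ee_pos: [0.4976, 0.2394, 0.2779]
tcp_rot: [-119.8, -0.1, 86.3]
wrist_force: [-0.0, -0.3, -0.6]
opening: 0.0469
1.3 q [ 34.4 -18.5 -12.7  71.5 -17.8  34.3] p [0.4976 0.2394 0.2779] r [-1.198e+02 -1.000e-01  8.630e+01] F [-0.  -0.3 -0.6] 0.0469
row -0.0003 0.0 -0.0014 -0.0029 -0.0032 -0.0006 | deg 0.3
[(np.float64(280.0), np.float64(207.4), np.int32(1177), np.int32(261), np.int32(188), np.int32(39), np.int32(39)), (np.float64(49.2), np.float64(238.9), np.int32(1172), np.int32(28), np.int32(222), np.int32(43), np.int32(35))]
[77.14047745 55.84774072  0.2726088 ]
```

View pics/w1.png

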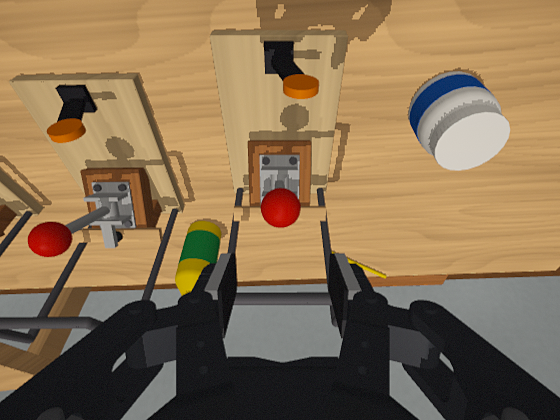

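Wrist view: L knob at (280,207), between the pads and ~3 px left of the prediction; M knob at (49,239); L flag at (300,87). I go in with a 2 mm correction.

```bash
python3 -m crank '-0.002 0.03 -0.001 0 0 0; -0.002 0.06 -0.001 0 0 0; -0.002 0.09 -0.001 0 0 0; -0.002 0.11 -0.001 0 0 0' && python3 -m crank '0 0.01 0 0 0 0; 0 0.02 0 0 0 0; 0 0.02 0 0 0 0'; python3 -c "
from h import *
st();knob('L',0)
im=vision.camera('wrist');cv2.imwrite('pics/w2.png',im[:,:,::-1])
print(blobs(im,-6,3,180,60,200))"
```

```text
time: 1.75
ee_pos: [0.5526, 0.2359, 0.1807]
tcp_rot: [-119.7, 0.0, 86.5]
wrist_force: [-0.2, 0.1, 0.1]
opening: 0.0465
time: 2.05
ee_pos: [0.5629, 0.2347, 0.1652]
tcp_rot: [-119.8, -0.0, 86.5]
wrist_force: [0.4, -0.2, -0.2]
opening: 0.0471
2.05 q [ 29.7 -12.4 -20.5  56.3 -15.8  29.6] p [0.5629 0.2347 0.1652] r [-119.8   -0.    86.5] F [ 0.4 -0.2 -0.2] 0.0471
row 0.0003 -0.0003 -0.0011 -0.0032 -0.0005 0.0001 | deg 0.2
[(np.float64(279.3), np.float64(283.4), np.int32(4239), np.int32(244), np.int32(246), np.int32(72), np.int32(75)), (np.float64(150.7), np.float64(393.8), np.int32(390), np.int32(136), np.int32(382), np.int32(27), np.int32(22))]
```

View pics/w2.png

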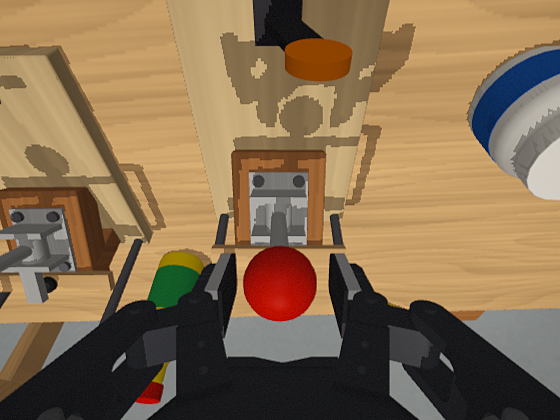

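The knob (280,283) sits between the pads with about 4 mm and 6 mm of gap. Now rock to the left in small steps.

```bash
for i in 1; do python3 -m crank '0.003 0 0 0 0 0; 0.006 0 0 0 0 0; 0.006 0 0 0 0 0'; python3 -m crank '0.002 0 0 0 0 0; 0.002 0 0 0 0 0';python3 -m crank '0.002 0 0 0 0 0; 0.002 0 0 0 0 0'; done
```

```text
time: 2.4
ee_pos: [0.5637, 0.2399, 0.1672]
tcp_rot: [-120.0, 0.0, 86.4]
wrist_force: [-2.9, -6.0, 3.6]
opening: 0.0474
time: 2.6
ee_pos: [0.5637, 0.2402, 0.1671]
tcp_rot: [-120.0, 0.2, 86.2]
wrist_force: [-3.8, -13.0, 5.0]
opening: 0.047
time: 2.8
ee_pos: [0.5638, 0.2406, 0.1671]
tcp_rot: [-120.0, 0.3, 86.1]
wrist_force: [-7.2, -21.0, 7.5]
opening: 0.0469
```

L hits a hard stop going left (force climbs to 21 N with no motion). Now the other side.

```bash
python3 -m crank '-0.005 0 0 0 0 0; -0.01 0 0 0 0 0; -0.014 0 0 0 0 0; -0.016 0 0 0 0 0; -0.016 0 0 0 0 0'; python3 -m crank '-0.003 0 0 0 0 0; -0.003 0 0 0 0 0';python3 -m crank '-0.003 0 0 0 0 0; -0.003 0 0 0 0 0'; python3 -m crank '-0.003 0 0 0 0 0; -0.003 0 0 0 0 0'
```

```text
time: 3.3
ee_pos: [0.5627, 0.2283, 0.1662]
tcp_rot: [-119.9, -0.1, 86.4]
wrist_force: [-0.2, 0.5, 0.3]
opening: 0.0473
time: 3.5
ee_pos: [0.5625, 0.2252, 0.166]
tcp_rot: [-119.9, -0.1, 86.4]
wrist_force: [-0.1, -0.6, -0.1]
opening: 0.0468
time: 3.7
ee_pos: [0.5624, 0.2228, 0.166]
tcp_rot: [-119.9, -0.1, 86.5]
wrist_force: [1.5, 4.5, -1.3]
opening: 0.0468
time: 3.9
ee_pos: [0.5623, 0.2222, 0.1661]
tcp_rot: [-119.9, -0.4, 86.7]
wrist_force: [5.5, 18.3, -4.9]
opening: 0.0466
```

L moves only ~±3 mm between hard stops, so it is sound. Recentre, back out, and find the way to M.

```bash
python3 -m crank '0.006 0 0 0 0 0; 0.012 0 0 0 0 0; 0.012 -0.03 0 0 0 0; 0.012 -0.07 0 0 0 0; 0.012 -0.11 0 0 0 0; 0.012 -0.14 0 0 0 0; 0.012 -0.14 0 0 0 0' ; python3 -c "
from h import *
st();knob('M',.13)"
```

```text
time: 4.6
ee_pos: [0.4932, 0.2362, 0.2927]
tcp_rot: [-120.2, -0.3, 86.5]
wrist_force: [0.0, 0.6, 0.9]
opening: 0.0471
4.6 q [ 34.4 -19.3 -11.8  72.8 -17.8  34.1] p [0.4932 0.2362 0.2927] r [-120.2   -0.3   86.5] F [0.  0.6 0.9] 0.0471
row -0.2291 0.0369 -0.0365 0.0037 -0.0179 -0.0049 | deg 1.1
```

```bash
python3 -m crank '-0.046 0.007 -0.007 0.001 -0.004 -0.001; -0.092 0.015 -0.015 0.001 -0.007 -0.002; -0.138 0.022 -0.022 0.002 -0.011 -0.003; -0.184 0.03 -0.029 0.003 -0.014 -0.004; -0.2291 0.0369 -0.0365 0.0037 -0.0179 -0.0049; -0.2291 0.0369 -0.0365 0.0037 -0.0179 -0.0049; -0.2291 0.0369 -0.0365 0.0037 -0.0179 -0.0049' ; python3 -c "
from h import *
st();knob('M',.13);c=vision.get_calibration('wrist')
im=vision.camera('wrist')
print(blobs(im,-6,3,180,60,200)); p=(PK(c)@[*KN['M'][0],1]);print(p/p[2])"
```

```text
time: 5.3
ee_pos: [0.529, 0.0021, 0.2724]
tcp_rot: [-119.6, 0.2, 87.3]
wrist_force: [-0.4, -0.3, 0.1]
opening: 0.0467
5.3 q [  1.4 -26.5 -19.4  67.6  -2.2   3.5] p [0.529  0.0021 0.2724] r [-119.6    0.2   87.3] F [-0.4 -0.3  0.1] 0.0467
row 0.0024 -0.005 -0.0028 -0.0071 -0.0018 -0.0055 | deg 0.5
[(np.float64(553.7), np.float64(177.0), np.int32(369), np.int32(546), np.int32(159), np.int32(14), np.int32(37)), (np.float64(283.9), np.float64(211.4), np.int32(1223), np.int32(265), np.int32(192), np.int32(39), np.int32(40)), (np.float64(11.0), np.float64(221.5), np.int32(797), np.int32(0), np.int32(203), np.int32(27), np.int32(38))]
[286.85257131 208.53582976   1.        ]
```

```bash
python3 -m crank '0 0.03 -0.003 -0.005 0 -0.003; 0 0.06 -0.003 -0.007 -0.001 -0.005; 0 0.09 -0.003 -0.007 -0.001 -0.005; 0 0.115 -0.003 -0.007 -0.001 -0.005; 0 0.125 -0.003 -0.007 -0.001 -0.005; 0 0.125 -0.003 -0.007 -0.001 -0.005';  python3 -m crank '0.004 0 0 0 0 0; 0.007 0 0 0 0 0; 0.007 0 0 0 0 0'; python3 -m crank '0.003 0 0 0 0 0; 0.003 0 0 0 0 0'; python3 -c "
from h import *
st();knob('M',0)
im=vision.camera('wrist')
print(blobs(im,-6,3,180,60,1000))"
```

```text
time: 5.95
ee_pos: [0.593, 0.002, 0.1645]
tcp_rot: [-119.9, 0.0, 87.8]
wrist_force: [-0.7, 0.2, 0.8]
opening: 0.0472
time: 6.25
ee_pos: [0.594, 0.0081, 0.1678]
tcp_rot: [-120.2, -0.0, 87.7]
wrist_force: [0.4, -0.1, 0.2]
opening: 0.0471
time: 6.45
ee_pos: [0.5939, 0.0108, 0.1668]
tcp_rot: [-120.1, -0.0, 87.7]
wrist_force: [0.7, 0.5, -1.0]
opening: 0.047
6.45 q [  2.  -18.7 -25.9  52.8  -2.2   3.8] p [0.5939 0.0108 0.1668] r [-120.1   -0.    87.7] F [ 0.7  0.5 -1. ] 0.047
row -0.009 0.0014 0.0002 0.002 0.0025 0.0018 | deg 0.2
[(np.float64(271.6), np.float64(279.4), np.int32(4186), np.int32(235), np.int32(243), np.int32(73), np.int32(74))]
```

```bash
python3 -m crank '0.003 0 0 0 0 0; 0.003 0 0 0 0 0'; python3 -m crank '0.003 0 0 0 0 0; 0.003 0 0 0 0 0';python3 -c "
from h import *
im=vision.camera('wrist')
print(blobs(im,-6,3,180,60,1000))"
```

```text
time: 6.7
ee_pos: [0.5939, 0.0137, 0.1663]
tcp_rot: [-120.1, -0.0, 87.7]
wrist_force: [0.5, -0.7, 0.1]
opening: 0.047
time: 6.9
ee_pos: [0.5941, 0.0168, 0.1662]
tcp_rot: [-120.1, -0.0, 87.7]
wrist_force: [-0.7, -0.4, -0.3]
opening: 0.047
[(np.float64(271.9), np.float64(280.2), np.int32(4172), np.int32(236), np.int32(244), np.int32(73), np.int32(74))]
```

M's knob moves along freely (≥7 mm, force ≈ 0.5 N). Now the other side.

```bash
python3 -m crank '-0.006 0 0 0 0 0; -0.012 0 0 0 0 0; -0.018 0 0 0 0 0; -0.022 0 0 0 0 0; -0.026 0 0 0 0 0; -0.03 0 0 0 0 0; -0.03 0 0 0 0 0';python3 -c "
from h import *
im=vision.camera('wrist')
print(blobs(im,-6,3,180,60,1000))"; python3 -m crank '-0.003 0 0 0 0 0; -0.003 0 0 0 0 0'
```

```text
time: 7.65
ee_pos: [0.5928, -0.0141, 0.1662]
tcp_rot: [-120.1, -0.0, 87.6]
wrist_force: [-0.4, 0.3, 1.1]
opening: 0.0473
[(np.float64(292.2), np.float64(280.6), np.int32(4225), np.int32(256), np.int32(244), np.int32(74), np.int32(74))]
time: 7.9
ee_pos: [0.5927, -0.0166, 0.1662]
tcp_rot: [-120.1, -0.0, 87.7]
wrist_force: [0.9, 0.3, 0.2]
opening: 0.047
```

M is the worn one (≥ ±12 mm with no stop). I put the handle back near the middle, and check R as well.

```bash
python3 -m crank '0.006 0 0 0 0 0; 0.012 0 0 0 0 0; 0.018 0 0 0 0 0; 0.022 0 0 0 0 0; 0.022 0 0 0 0 0; 0.017 0 0 0 0 0; 0.017 0 0 0 0 0'; python3 -m crank '0 -0.03 0 0 0 0; 0 -0.07 0 0 0 0; 0 -0.11 0 0 0 0; 0 -0.14 0 0 0 0; 0 -0.14 0 0 0 0';  python3 -c "
from h import *
st();knob('R',.14)"
```

```text
time: 8.6
ee_pos: [0.5934, 0.0, 0.1662]
tcp_rot: [-120.1, -0.0, 87.6]
wrist_force: [0.4, 0.0, 0.4]
opening: 0.0471
time: 9.1
ee_pos: [0.5233, 0.0031, 0.293]
tcp_rot: [-120.5, -0.0, 87.6]
wrist_force: [1.0, -0.1, 0.8]
opening: 0.0471
9.1 q [  1.3 -27.6 -18.1  69.   -1.8   3.2] p [0.5233 0.0031 0.293 ] r [-120.5   -0.    87.6] F [ 1.  -0.1  0.8] 0.0471
row -0.2697 0.0132 -0.0095 0.0088 -0.1414 -0.0818 | deg 9.4
```

```bash
python3 -m crank '-0.045 0.002 -0.0015 0.001 -0.024 -0.014; -0.09 0.004 -0.003 0.003 -0.047 -0.027; -0.135 0.007 -0.005 0.004 -0.071 -0.041; -0.18 0.009 -0.006 0.006 -0.094 -0.055; -0.225 0.011 -0.008 0.007 -0.118 -0.068; -0.27 0.013 -0.0095 0.009 -0.141 -0.082; -0.27 0.013 -0.0095 0.009 -0.141 -0.082; -0.27 0.013 -0.0095 0.009 -0.141 -0.082' ; python3 -c "
from h import *
st();knob('R',.13);c=vision.get_calibration('wrist')
im=vision.camera('wrist')
print(blobs(im,-6,3,180,60,200)); p=(PK(c)@[*KN['R'][0],1]);print(p/p[2])"
```

```text
time: 9.9
ee_pos: [0.5267, -0.2684, 0.2791]
tcp_rot: [-119.4, -0.2, 96.8]
wrist_force: [0.4, -0.5, -0.4]
opening: 0.0469
9.9 q [-36.  -11.4  -6.6  72.4  19.6 -38.8] p [ 0.5267 -0.2684  0.2791] r [-119.4   -0.2   96.8] F [ 0.4 -0.5 -0.4] 0.0469
row 0.0013 0.0041 -0.0042 -0.0097 -0.004 0.0014 | deg 0.6
[(np.float64(282.4), np.float64(210.3), np.int32(1146), np.int32(264), np.int32(191), np.int32(38), np.int32(39)), (np.float64(544.0), np.float64(229.9), np.int32(1035), np.int32(525), np.int32(213), np.int32(35), np.int32(35))]
[284.59503734 207.56974397   1.        ]
```

```bash
python3 -m crank '-0.001 0.03 -0.004 -0.005 -0.002 0.001; -0.001 0.06 -0.004 -0.01 -0.004 0.001; -0.001 0.09 -0.004 -0.01 -0.004 0.001; -0.001 0.12 -0.004 -0.01 -0.004 0.001; -0.001 0.134 -0.004 -0.01 -0.004 0.001; -0.001 0.134 -0.004 -0.01 -0.004 0.001';  python3 -m crank '0.004 0 0 0 0 0; 0.007 0 0 0 0 0; 0.007 0 0 0 0 0'; python3 -m crank '0.003 0 0 0 0 0; 0.003 0 0 0 0 0';  python3 -c "
from h import *
im=vision.camera('wrist')
print(blobs(im,-6,3,180,60,1000))"
```

```text
time: 10.55
ee_pos: [0.596, -0.2575, 0.1643]
tcp_rot: [-120.0, -0.0, 97.3]
wrist_force: [-0.2, -0.1, -0.1]
opening: 0.0469
time: 10.85
ee_pos: [0.5956, -0.253, 0.1683]
tcp_rot: [-120.2, 0.2, 97.1]
wrist_force: [1.1, -2.3, -1.5]
opening: 0.0472
time: 11.05
ee_pos: [0.5955, -0.2524, 0.1682]
tcp_rot: [-120.2, 0.5, 97.0]
wrist_force: [6.6, -15.5, -3.9]
opening: 0.047
[(np.float64(269.1), np.float64(276.1), np.int32(4155), np.int32(233), np.int32(240), np.int32(73), np.int32(74))]
```

R stops hard to the left; now to the right.

```bash
python3 -m crank '-0.006 0 0 0 0 0; -0.012 0 0 0 0 0; -0.018 0 0 0 0 0; -0.02 0 0 0 0 0; -0.02 0 0 0 0 0'; python3 -m crank '-0.003 0 0 0 0 0; -0.003 0 0 0 0 0'; python3 -m crank '-0.003 0 0 0 0 0; -0.003 0 0 0 0 0'
```

```text
time: 11.6
ee_pos: [0.5975, -0.2695, 0.1663]
tcp_rot: [-120.1, 0.1, 97.2]
wrist_force: [-0.8, -0.1, -0.2]
opening: 0.0469
time: 11.8
ee_pos: [0.5977, -0.2702, 0.1661]
tcp_rot: [-120.1, -0.1, 97.3]
wrist_force: [-4.9, 11.4, 4.2]
opening: 0.047
time: 12.0
ee_pos: [0.5978, -0.2706, 0.166]
tcp_rot: [-120.1, -0.4, 97.5]
wrist_force: [-8.4, 23.5, 7.5]
opening: 0.0471
```

R is sound too (≈±3 mm between stops). So M (the middle one) is the worn clamp. Back out and locate its flag.

```bash
python3 -m crank '0.007 0 0 0 0 0; 0.014 0 0 0 0 0; 0.014 -0.03 0 0 0 0; 0.014 -0.07 0 0 0 0; 0.014 -0.11 0 0 0 0; 0.014 -0.14 0 0 0 0; 0.014 -0.14 0 0 0 0' 1; python3 -c "
from h import *
A,B=PK(vision.get_calibration('top')),PK(vision.get_calibration('side'))
print('disc',tri((276.8,251.4),(244.5,189.5),A,B)); st(); goal([.46,.075,.24],-2.5)"
```

```text
time: 12.7
ee_pos: [0.5265, -0.2709, 0.2928]
tcp_rot: [-120.4, 0.4, 97.1]
wrist_force: [1.1, -1.0, 0.6]
opening: -0.0001
disc [0.52035478 0.02211936 0.09227295]
12.7 q [-36.4 -11.9  -5.8  72.7  20.2 -39.4] p [ 0.5265 -0.2709  0.2928] r [-120.4    0.4   97.1] F [ 1.1 -1.   0.6] -0.0001
row 0.3518 0.0317 0.0455 0.0081 0.1485 0.0787 | deg 9.6
```

```bash
python3 -m crank '0.044 0.004 0.006 0.001 0.019 0.01; 0.088 0.008 0.011 0.002 0.037 0.02; 0.132 0.012 0.017 0.003 0.056 0.03; 0.176 0.016 0.023 0.004 0.074 0.039; 0.22 0.02 0.028 0.005 0.093 0.049; 0.264 0.024 0.034 0.006 0.111 0.059; 0.308 0.028 0.04 0.007 0.13 0.069; 0.352 0.032 0.045 0.008 0.148 0.079' ; python3 -m crank '0 0 0 0 0 0; 0 0 0 0 0 0'; python3 -c "
from h import *
st();goal([.518,.075,.085],-2.5);c=vision.get_calibration('wrist')
im=vision.camera('wrist');cv2.imwrite('pics/w3.png',im[:,:,::-1])
print(blobs(im,4,14,190,120,100)); p=(PK(c)@[.52,.0225,.089,1]);print(p/p[2])"
```

```text
time: 13.5
ee_pos: [0.4593, 0.0779, 0.2358]
tcp_rot: [-119.7, -0.2, 87.5]
wrist_force: [1.0, 0.2, 0.7]
opening: -0.0001
time: 13.7
ee_pos: [0.4597, 0.0781, 0.2357]
tcp_rot: [-119.6, -0.2, 87.8]
wrist_force: [-0.2, -0.2, 0.1]
opening: 0.0003
13.7 q [ 14.3 -35.7 -28.6  68.4  -7.9  14.5] p [0.4597 0.0781 0.2357] r [-119.6   -0.2   87.8] F [-0.2 -0.2  0.1] 0.0003
row -0.0014 0.1598 0.0238 -0.0066 0.0035 0.0056 | deg 0.5
[(np.float64(486.9), np.float64(141.2), np.int32(573), np.int32(468), np.int32(131), np.int32(41), np.int32(24)), (np.float64(226.0), np.float64(175.8), np.int32(496), np.int32(210), np.int32(165), np.int32(33), np.int32(27))]
[227.31368271 176.82302941   1.        ]
```

View pics/w3.png

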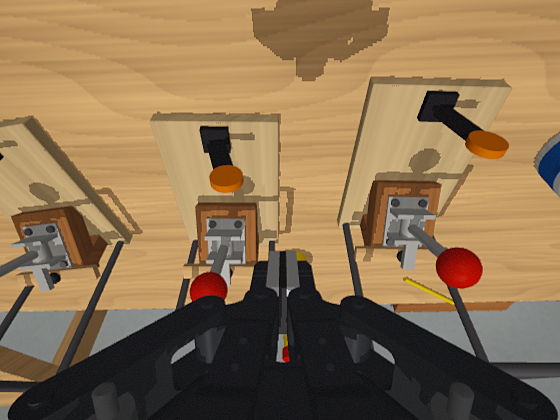

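M's flag disc at (226,176), matching the estimate (227,177). Lower to its left and sweep right.

```bash
python3 -m crank '-0.001 0.04 0.006 -0.006 0.003 0.005; -0.001 0.08 0.012 -0.006 0.003 0.005; -0.001 0.12 0.018 -0.006 0.003 0.005; -0.001 0.15 0.022 -0.006 0.003 0.005; -0.001 0.16 0.024 -0.006 0.003 0.005; -0.001 0.16 0.024 -0.006 0.003 0.005'; python3 -m crank '-0.01 0 0 0 0 0; -0.02 0 0 0 0 0; -0.03 0 0 0 0 0; -0.04 0 0 0 0 0; -0.04 0 0 0 0 0'; python3 -m crank '-0.01 0 0 0 0 0; -0.02 0 0 0 0 0; -0.03 0 0 0 0 0; -0.036 0 0 0 0 0; -0.036 0 0 0 0 0;-0.036 0 0 0 0 0;-0.036 0 0 0 0 0'; python3 -c "
from h import *
st()
im=vision.camera('wrist');cv2.imwrite('pics/w4.png',im[:,:,::-1])
print(blobs(im,4,14,190,120,100))"
```

```text
time: 14.35
ee_pos: [0.518, 0.0715, 0.0841]
tcp_rot: [-119.8, 0.0, 87.1]
wrist_force: [0.0, -0.5, 0.5]
opening: -0.0002
time: 14.85
ee_pos: [0.5165, 0.0321, 0.0862]
tcp_rot: [-120.1, -0.0, 87.2]
wrist_force: [0.1, 0.5, -0.1]
opening: 0.0002
time: 15.55
ee_pos: [0.5147, -0.0023, 0.0855]
tcp_rot: [-120.0, -0.1, 87.3]
wrist_force: [0.2, -0.2, -0.5]
opening: -0.0
15.55 q [  0.6 -29.8 -42.2  47.6  -1.6   2.9] p [ 0.5147 -0.0023  0.0855] r [-1.20e+02 -1.00e-01  8.73e+01] F [ 0.2 -0.2 -0.5] -0.0
[(np.float64(181.9), np.float64(217.8), np.int32(1425), np.int32(154), np.int32(198), np.int32(56), np.int32(43))]
```

View pics/w4.png

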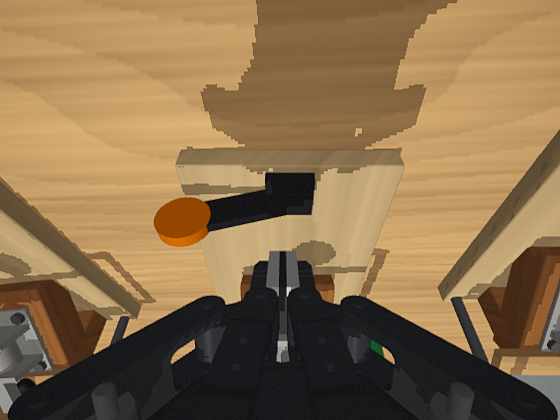

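The flag has fallen to the right (disc at (182,218)). Withdraw and check from above.

```bash
python3 -m crank '0.005 -0.03 0 0 0 0; 0.005 -0.07 0 0 0 0; 0.005 -0.11 0 0 0 0; 0.005 -0.15 0 0 0 0; 0.005 -0.18 0 0 0 0; 0.005 -0.18 0 0 0 0; 0.005 -0.18 0 0 0 0'; python3 -c "
from h import *
st()
t=vision.camera('top')[140:320,120:480];s=cv2.resize(vision.camera('side')[70:330,190:390],None,fx=2,fy=2)
t=cv2.resize(t,None,fx=1.6,fy=1.6)[:,:576]
c=np.zeros((max(t.shape[0],300),576,3),np.uint8);c[:t.shape[0]]=t;w=cv2.resize(s,(230,299))
im=np.zeros((300,800,3),np.uint8);im[:288,:570]=t[:288,:570];im[:299,570:]=w
cv2.imwrite('pics/end.png',im[:,:,::-1])"
```

```text
time: 16.3
ee_pos: [0.4253, 0.0069, 0.2419]
tcp_rot: [-120.1, -0.1, 87.3]
wrist_force: [0.8, 0.1, -0.6]
opening: 0.0002
16.3 q [  2.6 -42.9 -31.7  71.2  -2.6   4.6] p [0.4253 0.0069 0.2419] r [-1.201e+02 -1.000e-01  8.730e+01] F [ 0.8  0.1 -0.6] 0.0002
```

View pics/end.png

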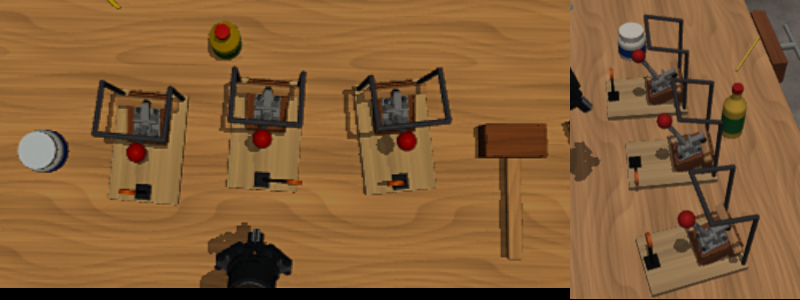

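The middle flag now lies to the right (disc at about (295,182)). The outer two still lean left, the tub, glue and mallet haven't moved, and the arm is clear.

```bash
python3 -c "
from workcell import bot
print(bot.job_done())"
```

```text
the job is handed in; nothing more can be done
None
```

I rocked all three handles both ways and found the middle clamp worn. I tipped its flag over to the right and handed the job in at about 16 s of the 64 s allowed.

- **Left and right clamps:** both stopped hard within about ±3 mm each way. The force rose to about 25 N, with the knob no longer moving.
- **Middle clamp:** its knob followed the gripper more than 10 mm to each side at under about 1 N. I did not push it as far as its own stops, and I left its handle near the middle.
- **Last checks:** the final top and side pictures show the middle flag lying right and the other two still leaning left. The tub, glue and mallet look unmoved, and the gripper is clear of everything.
- **Disagreement:** the wrist camera put the knobs about 2–3 mm off the top/side triangulation, roughly what the 2 mm calibration allows. I corrected for it on each approach. No check failed.

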